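# Shut and lock the chamber panel of a specimen-preparation unit

## Task

The access panel in the top of the low white preparation unit stands ajar. With the gripper's fingertips, push the panel down until it is fully shut, then set a fingertip in the wide slot of its round cam fastener and turn it clockwise (seen from above) a quarter turn to its stop, so that the panel locks and the slot lines up with the two raised marks. Do not open the panel further, do not grasp or lift anything, leave the loose things on the unit and the bench where they are, and finish clear of everything.

Things in the scene. Friction and masses are not known exactly. Their poses are not given: they have to be found in the camera images.
- unit: Low white instrument housing, fixed to the bench, 320 mm (its x) x 420 mm (its y) x 110 mm tall; origin under its centre at bench height, z up. Its flat grey deck (top 110 mm above the bench) has an opening that the panel covers; a screen is on its front (-x) face. The panel's hinge line runs along the unit's y, at deck height, at unit x = +105 mm.
- panel (a joint): Hinge angle of the bare aluminium access panel: 0 = shut, flat on the deck; grows as the free edge rises. Stiff friction hinge: it stays where left; 2 to 5 N down near the free edge moves it. The panel is 220 mm from hinge to free edge, 240 mm wide (centred on unit y = 0), 6 mm thick; its free edge lies towards the unit's -x. Shut, its upper face is 116 mm above the bench.
- press_spot (a point): Bare spot on the panel's upper face near its free edge, good to press on: 195 mm from the hinge, 75 mm to the unit's +y side of the panel's middle line, clear of the fastener. It moves with the panel; z = the panel's outward normal.
- fastener (a joint): Angle of the quarter-turn cam fastener in the panel: 0 = unlocked, grows clockwise seen from above, 1.571 rad = locked, at a hard stop. Starts at 0 to 0.35. No spring: it stays where left. Turning takes 0.15 N m (5 to 6 N at 28 mm from the axis). Its tongue under the panel swings beneath the deck's lip and holds the panel down; turned with the panel open it fouls the lip.
- slot (a point): Centre of the fastener's slot floor, on its axis: 145 mm from the hinge on the panel's middle line, 119 mm above the bench when shut. x = along the slot, y = across, z = outward along the axis; it turns with the dial. The fastener is a dial 96 mm across; its slot, 40 mm wide, 16 mm deep, with a steel floor, crosses the whole diameter, open at both ends, between two black cheeks (tops 135 mm up when shut).
- mark (a point): One of two small raised marks (22 x 6 x 3 mm) on the panel's upper face, 66 mm to either side of the fastener's axis along the unit's y; this is the middle of the +y one's foot. Unlocked, the slot points from hinge to free edge; locked, it lines up with both marks. A fingertip in the slot, off the axis, carried clockwise round it, pushes a cheek and turns the dial.
- jar: Glass jar with black lid, 38 mm across, 50 mm tall, standing on the deck beside the panel; origin under its centre. Leave alone.
- puck: Solid brass puck, 32 mm across, 22 mm tall, on the deck on the panel's other side; origin under its centre. Leave alone.
- stub_tray: Open grey divided tray 70 x 100 x 25 mm on the bench; origin under its centre. Leave alone.
- driver: Black-handled screwdriver 150 mm long lying on the deck on the puck's side; it is not needed. Leave alone.
- solvent: White bottle 60 mm across, 150 mm tall, on the bench; origin under its centre. Leave alone.
- dish: Shallow glass dish 90 mm across, 16 mm tall, on the bench; origin under its centre. Leave alone.
- slide_case: Flat grey plastic case 70 x 45 x 25 mm on the deck, on the jar's side; origin under its centre. Leave alone.

How it is judged:
On the way, in this order (a step that is already met when the one before it is completed fails the run):
1. the panel is pushed fully shut, the fastener not yet turned (value of joint panel below 0.03 rad and value of joint fastener below 0.8 rad), for 0.2 s.
2. with the panel shut, the fastener is turned to its stop (value of joint panel below 0.03 rad and value of joint fastener above 1.43 rad), for 0.2 s.
At the end, for the whole second after the job is handed in: The panel is shut (hinge under 0.03 rad), the fastener is turned clockwise at least 1.43 rad (within about 8 degrees of its stop) and at rest, and every loose thing is where it was to within 25 mm (all of step 2 and velocity of joint fastener between -0.05 and 0.05 rad/s and distance of each of jar, puck, stub_tray, driver, solvent, dish, slide_case from where it was at the start of the episode below 0.025 m); the robot touches nothing.
It fails at once if the fastener is turned towards locked while the panel is still open (value of joint panel above 0.08 rad and value of joint fastener above 0.8 rad).
It fails at once if the panel is opened further or lifted (value of joint panel above 0.62 rad).
It fails at once if a loose thing is lifted, carried or knocked away (more than 25 mm from its start) (distance of any of jar, puck, stub_tray, driver, solvent, dish, slide_case from where it was at the start of the episode above 0.025 m).
It also fails if it takes over 48 s, if anything falls off the work surface, if the arm or the gripper's body presses on something with over 40 N, if the wrist force passes 120 N, or if a joint passes its speed limit or range.

## Robot

A 6-joint arm with a two-finger parallel gripper is mounted at the origin on the work surface. World frame = base frame: x ahead of the robot, y to its left, z up, the work surface at z = 0. Lengths are in m, angles in rad, forces in N, time in s.
With the tool pointing down it reaches from about 0.4 to 0.825 m from the base axis. Payload 7 kg.
Tool frame: the origin (TCP) lies at the very end of the fingers, on their centre line; the grasp point (between the pads) lies 19 mm behind it; z points along the fingers, y is the direction in which the jaws open and shut (so a half turn about z gives the same grasp; the last joint's range is limited). The gripper opens to 88 mm and grips with 3 to 60 N. Pads are 19 mm wide; open, the fingers measure 130 mm over their backs; the gripper's body (78 mm by 193 mm) begins 47 mm behind the grasp point.
Start: joints at [-0.916, 0.359, 0.012, 0, -1.224, -0.288], TCP at [0.242, -0.63, 0.227] pointing down, gripper open.
Joint ranges: [-3.07, 3.07], [-1.43, 2.12], [-1.02, 1.25], [-3.03, 1.67], [-3.05, -0], [-3.03, 3.03]. Speed limits (rad/s): [2.39, 2.39, 3.01, 3.14, 3.14, 3.14].

## Interface

Orientations are given as [roll, pitch, yaw] about the fixed x, y, z axes, in that order (R = Rz(yaw) Ry(pitch) Rx(roll)).
In Python, from station import arm gives the robot as it stands.
- The arm moves only by the shell command python3 -m inch 'ROWS' [FORCE]. ROWS is text: rows parted by semicolons, each of 7 numbers parted by spaces: the closure, from 0 (fully open) to 1 (shut), then the shift along the tool's x, y, z each as a share of 300 mm, from -1 to 1, then the turn, a rotation vector about the tool's x, y, z each as a share of 60 degrees, from -1 to 1. In form: grip tx ty tz rx ry rz; .... A call has 1 to 12 rows; each row is the pose to reach, as a shift and turn from the pose commanded when the call began, along the tool's axes at that moment; what a row does not reach only later rows make up. A row lasts 1/10 s, in which the tool goes at most 50 mm and 8.59 degrees, less where a joint would pass 70% of its speed; a pose out of reach is approached as far as the arm can. A call with a number of a shift or a turn outside -1 to 1 is refused whole. A call with a gripper value outside its range is refused whole. The fingers move at their own pace and stop on an object; FORCE is the grip in N (left out, the last holds). Time passes only in rows, so rows that repeat a pose let the fingers close. It gives the time, the measured TCP pose, the force and the opening at its end, in the units of the state.
- arm.get_state(): the state, without advancing time (a new reading comes with each control period).
- arm.grab_frame(name): name is "side" or "top"; returns a dict with "img" (400x640x3 uint8, red, green, blue), "range_z" (400x640 float32, m along the optical axis (not along the pixel's ray), 0 where there is no reading), "fx", "fy", "cx", "cy" (pixels), "extrinsics" (4x4, takes a point from world to camera coordinates). Camera axes: x right, y up, looking along -z (the intrinsics and any distortion apply to the point x, -y, -z); pixel columns grow to the right and rows downward; lengths in m; the calibration is good to about 2 mm. A picture is of the moment at which its call begins.
- arm.job_done(): hands the job in, once; it reports no verdict.
The state is a dict: "t": time; "q": joint angles; "qd": joint speeds; "joint_efforts": joint torques, N m; "eef_pos": TCP position; "ee_rot": TCP orientation; "force": force on the tool from outside, world axes, zero at the start; "moment": the same for the moment, N m; "width": finger opening in m.
Only numpy, scipy, OpenCV 4.12 (cv2) and the standard library are available. Lean on these libraries where they do the work, as an engineer would, in place of code of your own. Each camera call takes 0.05 s, during which the arm holds its last target.

## Working session

There is one attempt and no reset: what is moved stays moved. The work goes in short steps, Python scripts to look and compute and a shell command to move; the robot and the scene stay as the last step left them, time stands still between calls to the robot, and variables do not carry over. Pictures are saved under pics/ and viewed, and the job is handed in when it is done.

```bash
ls; mkdir -p pics; python3 - <<'E'
from station import arm
import cv2,numpy as np
s=arm.get_state(); print({k:np.round(v,4).tolist() for k,v in s.items()})
for n in("top","side"):
    f=arm.grab_frame(n); cv2.imwrite(f"pics/{n}0.png",f["img"][:,:,::-1]); np.savez(f"pics/{n}0.npz",**{k:v for k,v in f.items()})
    print(n,f["fx"],f["fy"],f["cx"],f["cy"],f["extrinsics"],[k for k in f])
E
```

```text
pics
{'t': 0.0, 'q': [-0.9159, 0.3594, 0.011, -0.0004, -1.2241, -0.2881], 'qd': [0.0016, -0.0011, 0.0005, -0.0002, 0.0019, -0.0003], 'joint_efforts': [-0.0003, -58.2718, 29.3073, 6.9973, 0.0072, -0.0002], 'eef_pos': [0.2419, -0.6296, 0.2256], 'ee_rot': [3.1399, -0.0002, -2.7749], 'force': [-0.0175, -0.1067, 0.105], 'moment': [0.0093, 0.044, -0.0476], 'width': 0.0876}
top 451.8570481154347 451.8570481154347 317.3678713561861 195.55313956512947 [[ 2.48132632e-02 -9.99685037e-01  3.75887783e-03 -6.14789383e-03]
 [ 9.85642928e-01  2.50925337e-02  1.66968211e-01 -5.51339625e-01]
 [-1.67009942e-01 -4.38114813e-04  9.85955114e-01 -1.47518582e+00]
 [ 0.00000000e+00  0.00000000e+00  0.00000000e+00  1.00000000e+00]] ['img', 'range_z', 'fx', 'fy', 'cx', 'cy', 'extrinsics']
side 429.638889230934 429.638889230934 316.677923675375 197.0620468786018 [[-0.75608066 -0.65443094 -0.00788603  0.41619615]
 [ 0.43069315 -0.5065911   0.7469062  -0.33847498]
 [-0.49279352  0.56132486  0.66488266 -0.90326924]
 [ 0.          0.          0.          1.        ]] ['img', 'range_z', 'fx', 'fy', 'cx', 'cy', 'extrinsics']
```

View pics/top0.png

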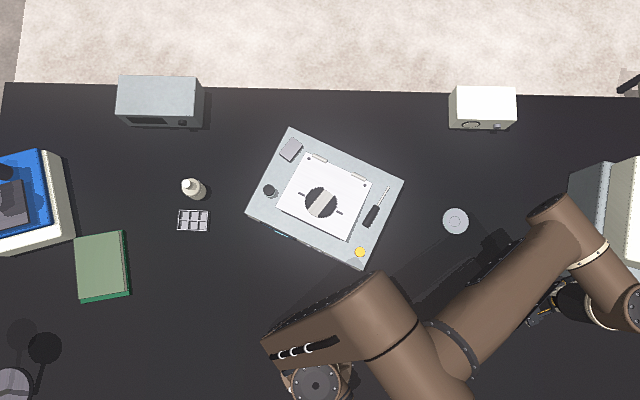

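View pics/side0.png

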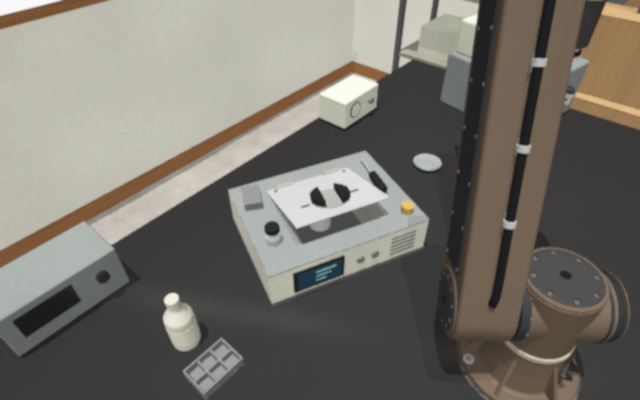

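```bash
cat > h.py <<'E'
import numpy as np,cv2
def world(f,u,v,d=None):
    z=float(f["range_z"][int(round(v)),int(round(u))]) if d is None else d
    p=np.array([(u-f["cx"])/f["fx"]*z,-(v-f["cy"])/f["fy"]*z,-z])
    E=f["extrinsics"]; return E[:3,:3].T@(p-E[:3,3])
def onplane(f,u,v,h):
    E=f["extrinsics"];C=-E[:3,:3].T@E[:3,3]
    r=E[:3,:3].T@np.array([(u-f["cx"])/f["fx"],-(v-f["cy"])/f["fy"],-1]); return C+r*(h-C[2])/r[2]
def proj(f,P):
    P=np.atleast_2d(P);E=f["extrinsics"];c=P@E[:3,:3].T+E[:3,3]
    return np.c_[f["fx"]*c[:,0]/-c[:,2]+f["cx"], f["fy"]*c[:,1]/c[:,2]+f["cy"]]
def allpts(f):
    v,u=np.mgrid[:400,:640]; z=f["range_z"]; E=f["extrinsics"]
    p=np.stack([(u-f["cx"])/f["fx"]*z,-(v-f["cy"])/f["fy"]*z,-z],-1)
    return (p-E[:3,3])@E[:3,:3]
E
python3 - <<'E'
from h import *
f=dict(np.load("pics/top0.npz")); g=dict(np.load("pics/side0.npz"))
c=f["img"][115:280,235:415,::-1]; cv2.imwrite("pics/topc.png",cv2.resize(c,None,fx=4,fy=3.6,interpolation=cv2.INTER_CUBIC))
c=g["img"][140:300,220:440,::-1]; cv2.imwrite("pics/sidec.png",cv2.resize(c,None,fx=3.6,fy=3.6,interpolation=cv2.INTER_CUBIC))
P=allpts(f)
# deck
m=(abs(P[...,2]-.11)<.004)&(P[...,0]>.3)&(P[...,0]<1)&(abs(P[...,1])<.35)
m[:115]=0;m[280:]=0;m[:,:235]=0;m[:,415:]=0
print(m.sum(),np.median(P[m][:,2]))
cs,_=cv2.findContours(m.astype(np.uint8),cv2.RETR_EXTERNAL,cv2.CHAIN_APPROX_NONE)
pts=np.concatenate([c[:,0] for c in cs if len(c)>40])
W=P[pts[:,1],pts[:,0]][:,:2].astype(np.float32)
r=cv2.minAreaRect(W); print(r); print(cv2.boxPoints(r))
E
```

```text
5420 0.11070962185394187
((0.5398664474487305, -0.015174657106399536), (0.4206404685974121, 0.32123860716819763), 65.44515228271484)
[[ 0.3063714  -0.13972673]
 [ 0.59855837 -0.27322197]
 [ 0.7733615   0.10937741]
 [ 0.48117453  0.24287266]]
```

View pics/topc.png

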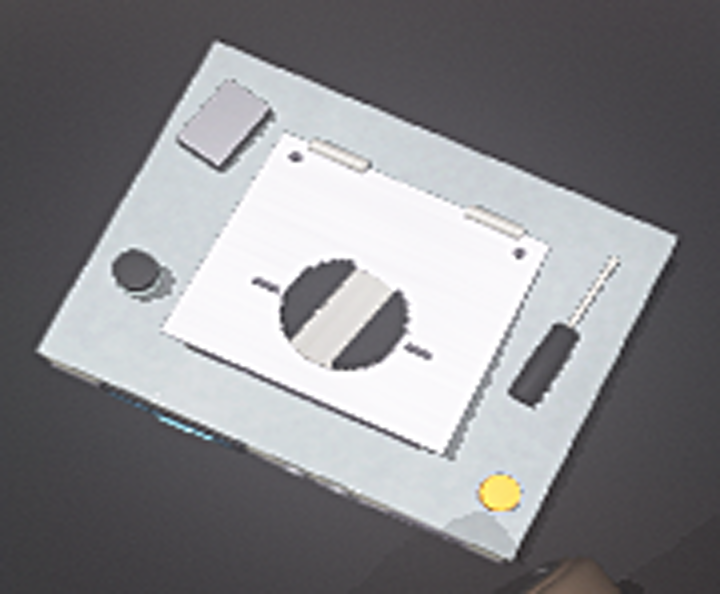

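View pics/sidec.png

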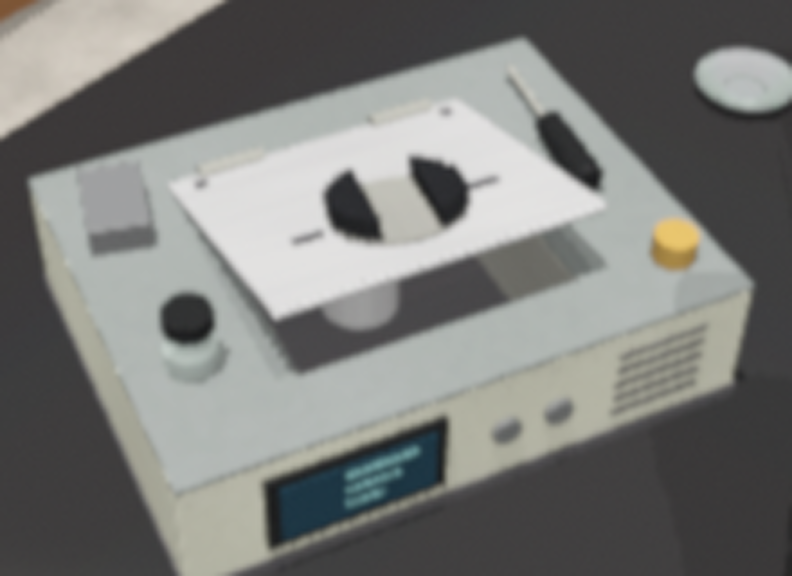

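```bash
python3 - <<'E'
from h import *
u=np.array([.9096,-.4155,0]);v=np.array([.4155,.9096,0]);C=np.array([.5399,-.0152,0])
for n in("top","side"):
    f=dict(np.load(f"pics/{n}0.npz"));P=allpts(f)
    X=(P-C)@u;Y=(P-C)@v;Z=P[...,2]
    m=(X>-100e-3)&(X<.09)&(abs(Y)<.115)&(Z>.119)&(Z<.25)&(f["img"].min(-1)>195)&(f["range_z"]>0)
    m&=np.hypot(X+.035,Y)>.06
    A=np.c_[X[m],Y[m],np.ones(m.sum())]
    for _ in range(3):
        c=np.linalg.lstsq(A,Z[m],rcond=None)[0]; r=abs(Z[m]-A@c)
        k=r<.006; A2=A[k]; c=np.linalg.lstsq(A2,Z[m][k],rcond=None)[0]
    print(n,m.sum(),c,np.arctan(-c[0]),"z at hinge",c[0]*.105+c[2],k.mean())
    d=(abs(Z-.1105)<.004)&(abs(X)<.165)&(abs(Y)<.22)&((abs(Y)>.13))
    print(" deck",d.sum(),np.median(Z[d]))
    if n=="side":
        m=(abs(P[...,2]-.11)<.005)&(abs(X)<.19)&(abs(Y)<.25)
        m=cv2.morphologyEx(m.astype(np.uint8),cv2.MORPH_OPEN,np.ones((3,3)))
        q=cv2.minAreaRect(np.c_[P[...,0][m>0],P[...,1][m>0]].astype(np.float32));print(q)
    # markers: project expected dial outline for theta
    th=np.arctan(-c[0]);im=cv2.resize(f["img"][:,:,::-1],None,fx=4,fy=4,interpolation=cv2.INTER_CUBIC)
    H=C+u*.105+np.array([0,0,.110])
    ex=-u*np.cos(th)+np.array([0,0,np.sin(th)]);nz=u*np.sin(th)+np.array([0,0,np.cos(th)])
    def pp(d,y,h): return H+ex*d+v*y+nz*h
    L=[pp(.145,.066,.006),pp(.145,-.066,.006),pp(.195,.075,.006),pp(.145,0,.009)]+[pp(.145+.048*np.cos(a),.048*np.sin(a),.025) for a in np.linspace(0,6.28,24)]+[pp(.22,.12,.006),pp(.22,-.12,.006),pp(0,.12,.006),pp(0,-.12,.006)]
    L+=[C+u*a*.16+v*b*.21+np.array([0,0,.11]) for a in(-1,1) for b in(-1,1)]
    q=proj(f,np.array(L))
    for x,y in q: cv2.circle(im,(int(x*4+2),int(y*4+2)),3,(0,0,255),-1)
    cc=im[115*4:280*4,235*4:415*4] if n=="top" else im[140*4:300*4,225*4:425*4]
    cv2.imwrite(f"pics/{n}ov.png",cc[:600,:800])
E
```

```text
top 2992 [-0.28141543 -0.00052418  0.14659037] 0.2743207443936803 z at hinge 0.11704174986890661 0.9618983957219251
 deck 3230 0.11086682579601169
side 2196 [-2.81936777e-01 -2.27808843e-04  1.44462360e-01] 0.2748037711969337 z at hinge 0.11485899853324362 1.0
 deck 3999 0.1095181033355186
((0.537298858165741, -0.015293210744857788), (0.42163050174713135, 0.3253169655799866), 65.60810089111328)
```

View pics/topov.png

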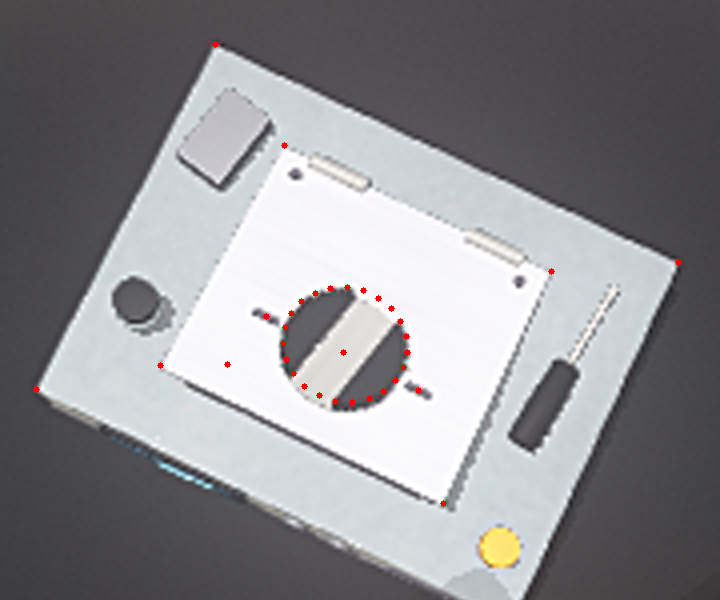

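View pics/sideov.png

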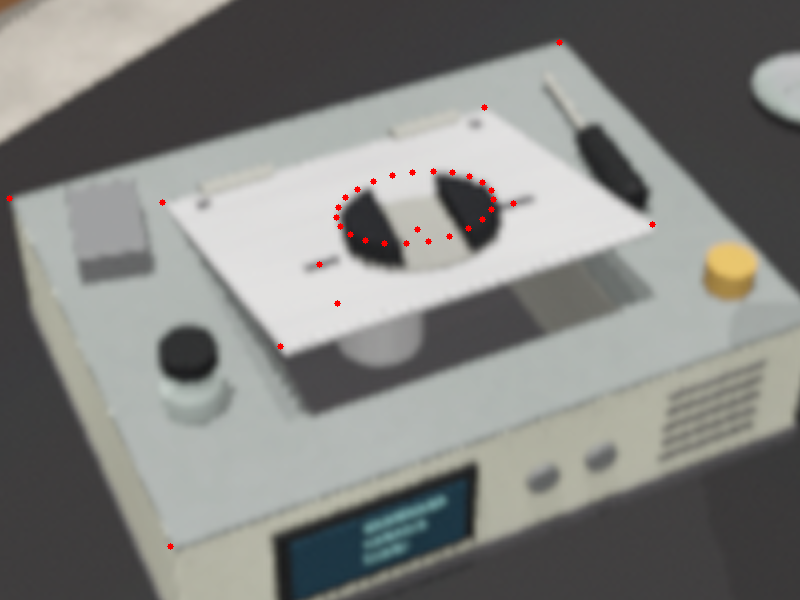

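```bash
cat > plan.py <<'E'
import sys,numpy as np
from station import arm
from scipy.spatial.transform import Rotation as R
from h import *
def plan(x,y,z,yaw):
    s=arm.get_state();p=np.array(s["eef_pos"]);r=R.from_euler("xyz",s["ee_rot"])
    d=r.inv().apply(np.array([x,y,z])-p)
    w=(r.inv()*R.from_euler("xyz",[np.pi,0,yaw])).as_rotvec()
    print("t",s["t"],"pos",np.round(p,4),"rpy",np.round(s["ee_rot"],3),"F",np.round(s["force"],1),"width",round(float(s["width"]),4),"q1,q6",np.round([s["q"][0],s["q"][5]],2))
    print("shift share",np.round(d/.3,4),"turn share",np.round(w/(np.pi/3),4),"dist",round(float(np.linalg.norm(d)),4))
if __name__=="__main__": plan(*map(float,sys.argv[1:5]))
E
python3 plan.py .506 .082 .24 -2.0
```

```text
t 0.1 pos [ 0.2419 -0.6297  0.2257] rpy [ 3.14  -0.    -2.775] F [-0.4 -0.2  0.5] width 0.0876 q1,q6 [-0.92 -0.29]
shift share [-1.6724  1.8991 -0.045 ] turn share [ 1.3e-03  4.0e-04 -7.4e-01] dist 0.7593
```

```bash
python3 -m inch '1 -0.12 0.14 -0.05 0 0 0; 1 -0.25 0.28 -0.05 0 0 -0.1; 1 -0.37 0.42 -0.05 0 0 -0.2; 1 -0.49 0.56 -0.05 0 0 -0.3; 1 -0.61 0.7 -0.05 0 0 -0.4; 1 -0.73 0.83 -0.05 0 0 -0.5; 1 -0.8 0.91 -0.05 0 0 -0.6; 1 -0.84 0.95 -0.05 0 0 -0.74; 1 -0.84 0.95 -0.05 0 0 -0.74; 1 -0.84 0.95 -0.05 0 0 -0.74' 20; python3 plan.py .506 .082 .24 -2.0
```

```text
t: 1.1
eef_pos: [0.3753, -0.273, 0.2416]
ee_rot: [-3.142, 0.0, -1.999]
force: [0.5, 0.1, -0.0]
width: 0.0132
t 1.1 pos [ 0.3753 -0.273   0.2416] rpy [-3.142  0.    -1.999] F [ 0.5  0.1 -0. ] width 0.0132 q1,q6 [-0.2  -0.23]
shift share [-1.2573  0.0947  0.0055] turn share [-0.0001  0.0001  0.0011] dist 0.3783
```

```bash
python3 -m inch '1 -0.15 0.01 0 0 0 0; 1 -0.3 0.03 0 0 0 0; 1 -0.45 0.04 0 0 0 0; 1 -0.6 0.05 0 0 0 0; 1 -0.75 0.06 0 0 0 0; 1 -0.9 0.08 0 0 0 0; 1 -1 0.095 0 0 0 0; 1 -1 0.095 0 0 0 0; 1 -1 0.095 0 0 0 0' 20; python3 plan.py .506 .082 .195 -2.0
```

```text
t: 2.0
eef_pos: [0.474, 0.0105, 0.241]
ee_rot: [3.141, -0.001, -2.001]
force: [0.6, -0.4, 0.7]
width: 0.0004
t 2.0 pos [0.474  0.0105 0.241 ] rpy [ 3.141e+00 -1.000e-03 -2.001e+00] F [ 0.6 -0.4  0.7] width 0.0004 q1,q6 [ 0.44 -0.87]
shift share [-0.2612  0.0024  0.1531] turn share [ 0.0009 -0.001  -0.0008] dist 0.0908
```

```bash
python3 -m inch '1 -0.13 0 0 0 0 0; 1 -0.26 0 0.05 0 0 0; 1 -0.26 0 0.15 0 0 0; 1 -0.26 0 0.15 0 0 0; 1 -0.26 0 0.15 0 0 0' 20; python3 plan.py .506 .082 .15 -2.0; python3 - <<'E'
from h import *
from station import arm
for n,(a,b,c,d) in {"top":(115,280,235,415),"side":(120,300,220,440)}.items():
    f=arm.grab_frame(n); cv2.imwrite(f"pics/{n}1.png",cv2.resize(f["img"][a:b,c:d,::-1],None,fx=3,fy=3,interpolation=cv2.INTER_CUBIC))
E
```

```text
t: 2.5
eef_pos: [0.5062, 0.0802, 0.1967]
ee_rot: [3.141, -0.002, -2.002]
force: [1.3, -0.1, 0.4]
width: 0.0003
t 2.5 pos [0.5062 0.0802 0.1967] rpy [ 3.141e+00 -2.000e-03 -2.002e+00] F [ 1.3 -0.1  0.4] width 0.0003 q1,q6 [ 0.54 -0.97]
shift share [-0.0056  0.0029  0.1556] turn share [ 0.0006 -0.0017 -0.0017] dist 0.0467
```

View pics/side1.png

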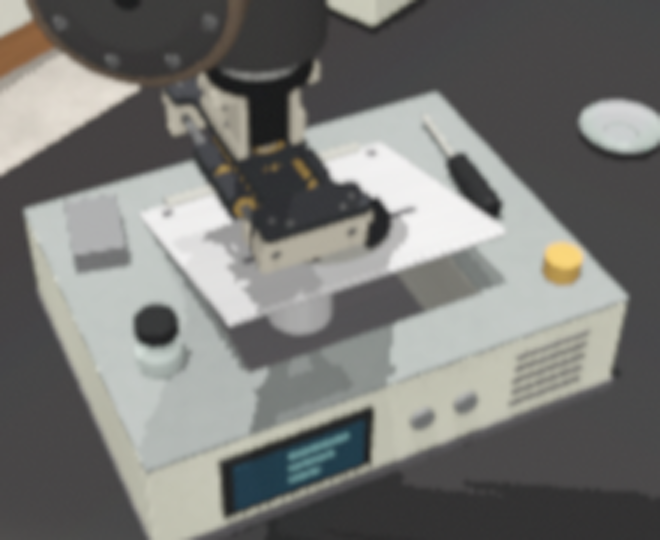

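```bash
python3 -m inch '1 0 0 0.05 0 0 0; 1 0 0 0.09 0 0 0; 1 0 0 0.11 0 0 0; 1 0 0 0.13 0 0 0; 1 0 0 0.15 0 0 0; 1 0 0 0.17 0 0 0; 1 0 0 0.19 0 0 0; 1 0 0 0.21 0 0 0; 1 0 0 0.23 0 0 0; 1 0 0 0.25 0 0 0; 1 0 0 0.25 0 0 0' 20; python3 plan.py .506 .082 .115 -2.0
```

```text
t: 3.7
eef_pos: [0.506, 0.0817, 0.1205]
ee_rot: [3.141, -0.001, -2.0]
force: [0.4, 0.2, -0.5]
width: 0.0006
t 3.7 pos [0.506  0.0817 0.1205] rpy [ 3.141e+00 -1.000e-03 -2.000e+00] F [ 0.4  0.2 -0.5] width 0.0006 q1,q6 [ 0.54 -0.97]
shift share [-0.0009  0.0004  0.0184] turn share [ 0.0008 -0.0011  0.    ] dist 0.0055
```

```bash
python3 -m inch '1 0 0 0.01 0 0 0; 1 0 0 0.015 0 0 0; 1 0 0 0.019 0 0 0; 1 0 0 0.019 0 0 0' 20; python3 plan.py .506 .082 .113 -2.0; python3 - <<'E'
from h import *
from station import arm
for n,(a,b,c,d) in {"top":(115,280,235,415),"side":(120,300,220,440)}.items():
    f=arm.grab_frame(n); cv2.imwrite(f"pics/{n}2.png",cv2.resize(f["img"][a:b,c:d,::-1],None,fx=3,fy=3,interpolation=cv2.INTER_CUBIC))
E
```

```text
t: 4.1
eef_pos: [0.5065, 0.0819, 0.1163]
ee_rot: [-3.141, 0.0, -2.0]
force: [-1.7, 0.4, 4.8]
width: 0.0005
t 4.1 pos [0.5065 0.0819 0.1163] rpy [-3.141  0.    -2.   ] F [-1.7  0.4  4.8] width 0.0005 q1,q6 [ 0.54 -0.97]
shift share [0.0004 0.0016 0.0109] turn share [-0.0003  0.0001  0.0003] dist 0.0033
```

View pics/side2.png

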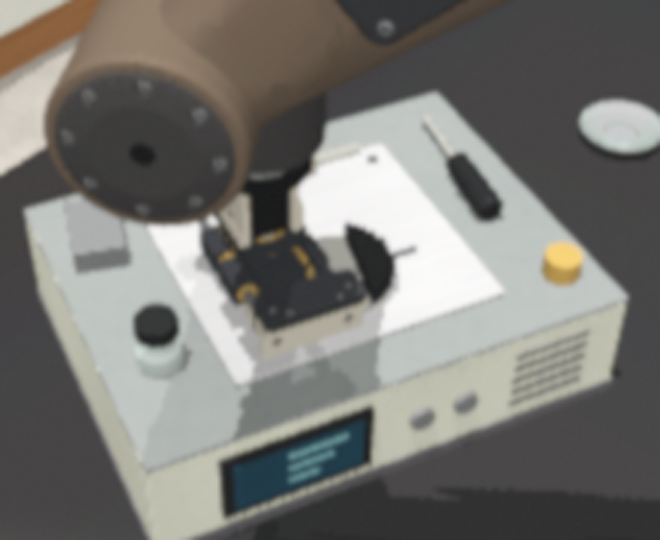

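```bash
python3 -m inch '1 0 0 0.005 0 0 0; 1 0 0 0.01 0 0 0; 1 0 0 0.01 0 0 0; 1 0 0 0.01 0 0 0; 1 0 0 0.01 0 0 0' 20; python3 plan.py .506 .082 .18 -2.0
```

```text
t: 4.7
eef_pos: [0.5066, 0.0819, 0.116]
ee_rot: [-3.14, 0.001, -1.999]
force: [-13.7, 0.9, 32.3]
width: 0.0002
t 4.7 pos [0.5066 0.0819 0.116 ] rpy [-3.140e+00  1.000e-03 -1.999e+00] F [-13.7   0.9  32.3] width 0.0002 q1,q6 [ 0.54 -0.97]
shift share [ 0.0005  0.0016 -0.2134] turn share [-0.0014  0.0008  0.0011] dist 0.064
```

```bash
python3 -m inch '0.5 0 0 -0.03 0 0 0; 0.5 0 0 -0.18 0 0 0; 0.5 0.1 0 -0.28 0 0 0; 0.5 0.25 0 -0.28 0 0 0; 0.5 0.4 0 -0.28 0 0 0; 0.5 0.55 0 -0.28 0 0 0; 0.5 0.7 0 -0.28 0 0 0; 0.5 0.85 0 -0.28 0 0 0; 0.5 0.95 0 -0.28 0 0 0; 0.5 0.95 0 -0.28 0 0 0' 20; python3 plan.py .503 .002 .18 -2.0; python3 - <<'E'
from h import *
from station import arm
for n,(a,b,c,d) in {"top":(115,280,235,415),"side":(120,300,220,440)}.items():
    f=arm.grab_frame(n); np.savez(f"pics/{n}3.npz",**f); cv2.imwrite(f"pics/{n}3.png",cv2.resize(f["img"][a:b,c:d,::-1],None,fx=3.6,fy=3.6,interpolation=cv2.INTER_CUBIC)); cv2.imwrite(f"pics/{n}3f.png",f["img"][:,:,::-1])
E
```

```text
t: 5.7
eef_pos: [0.3862, -0.1795, 0.1968]
ee_rot: [3.142, -0.0, -2.003]
force: [0.0, 0.0, -1.0]
width: 0.0437
t 5.7 pos [ 0.3862 -0.1795  0.1968] rpy [ 3.142 -0.    -2.003] F [ 0.  0. -1.] width 0.0437 q1,q6 [ 0.03 -0.46]
shift share [-0.7125 -0.0999  0.0559] turn share [ 0.0001 -0.     -0.0033] dist 0.2165
```

View pics/side3.png

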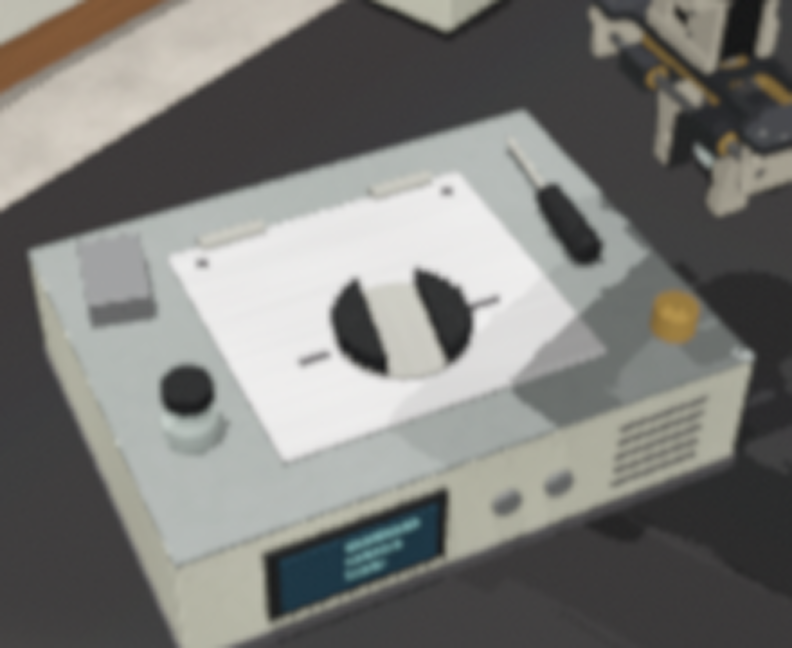

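View pics/top3.png

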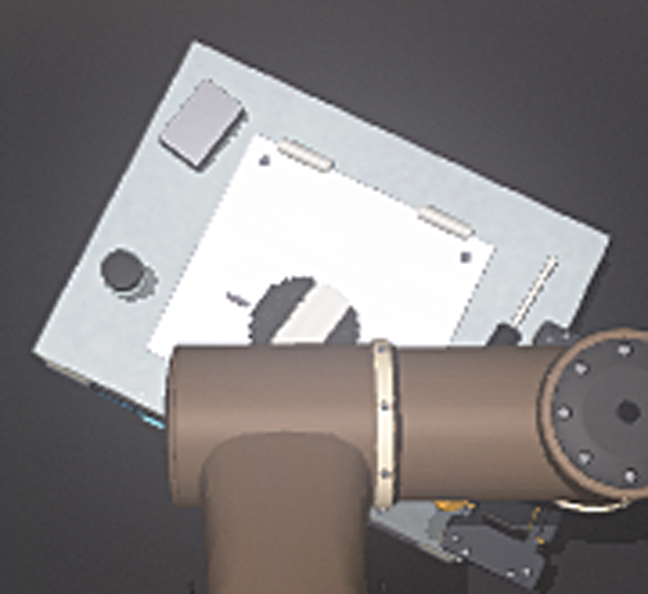

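```bash
python3 - <<'E'
from h import *
u=np.array([.9096,-.4155,0]);v=np.array([.4155,.9096,0]);C=np.array([.5385,-.0153,0])
f=dict(np.load("pics/side3.npz"));P=allpts(f)
a=onplane(f,313/3.6+219.6,357/3.6+119.6,.118);b=onplane(f,485/3.6+219.6,301/3.6+119.6,.118)
print("marks",a,b,"mid",(a+b)/2,"len",np.linalg.norm(a-b),"dir",np.arctan2(*(a-b)[1::-1])-np.pi/2)
for n in("side","top"):
    f=dict(np.load(f"pics/{n}3.npz"));P=allpts(f)
    X=(P-C)@u;Y=(P-C)@v;Z=P[...,2]
    pm=(X<.08)&(X>-.1)&(abs(Y)<.11)&(np.hypot(X+.04,Y)>.06)&(Z<.14)
    print(n,"panel z fit",np.linalg.lstsq(np.c_[X[pm],Y[pm],np.ones(pm.sum())],Z[pm],rcond=None)[0],pm.sum())
    dz=.116-np.median(Z[pm])
    m=(Z+dz>.131)&(Z+dz<.139)&(np.hypot(X+.04,Y)<.06)
    q=P[m]; print("cheek pts",len(q),np.median(q[:,2]))
    if n=="side":
        c,r=cv2.minEnclosingCircle(q[:,:2].astype(np.float32)); print("circ",c,r)
        k,lab=cv2.connectedComponents(m.astype(np.uint8))
        for i in range(1,k):
            s=P[lab==i]
            if len(s)>30: print(i,len(s),s.mean(0),cv2.minAreaRect(s[:,:2].astype(np.float32)))
    # floor
    fl=(Z+dz<.125)&(np.hypot(X+.04,Y)<.030)
    print("floor z",np.median(Z[fl])+dz)
    dk=f["img"].max(-1)<80
    k2=dk&(np.hypot(X+.04,Y)<.056); print("dark centroid", P[k2].mean(0)[:2])
E
```

```text
marks [0.52941514 0.06079728 0.118     ] [ 0.47450105 -0.05989645  0.118     ] mid [5.01958097e-01 4.50415641e-04 1.18000000e-01] len 0.1325991481588826 dir -0.4269934199489287
side panel z fit [-0.00183059  0.00044583  0.11547055] 2864
cheek pts 436 0.13443734337059948
circ (0.5015894174575806, 0.0018273507012054324) 0.050248343497514725
1 215 [ 0.48044555 -0.02167542  0.13438132] ((0.4817676246166229, -0.025395330041646957), (0.027810625731945038, 0.08697182685136795), 54.353694915771484)
2 221 [0.5172864  0.02934972 0.13430247] ((0.5197762846946716, 0.029931332916021347), (0.027581021189689636, 0.0849660262465477), 54.617549896240234)
floor z 0.11913927661745081
dark centroid [0.4950535  0.00741926]
top panel z fit [ 1.16533623e-04 -1.54829367e-03  1.17179148e-01] 2079
cheek pts 187 0.13579169210395126
floor z 0.11870169979282384
dark centroid [0.49555369 0.04884581]
```

```bash
python3 plan.py .502 .001 .18 -2.19; python3 -m inch '0.5 -0.15 -0.02 0 0 0 0; 0.5 -0.3 -0.04 0 0 0 0.05; 0.5 -0.45 -0.06 0 0 0 0.1; 0.5 -0.6 -0.08 0 0 0 0.18; 0.5 -0.71 -0.1 0 0 0 0.18; 0.5 -0.71 -0.1 0.05 0 0 0.18; 0.5 -0.71 -0.1 0.05 0 0 0.18; 0.5 -0.71 -0.1 0.05 0 0 0.18'; python3 plan.py .502 .001 .1225 -2.19
```

```text
t 5.8 pos [ 0.3877 -0.1778  0.1969] rpy [-3.141  0.    -2.002] F [ 0.4 -0.6  0.7] width 0.0436 q1,q6 [ 0.04 -0.47]
shift share [-0.7007 -0.0971  0.0566] turn share [-0.0004  0.0003  0.1795] dist 0.2129
t: 6.6
eef_pos: [0.5034, 0.0045, 0.1816]
ee_rot: [3.141, -0.001, -2.187]
force: [-1.0, -0.5, 0.0]
width: 0.0439
t 6.6 pos [0.5034 0.0045 0.1816] rpy [ 3.141e+00 -1.000e-03 -2.187e+00] F [-1.  -0.5  0. ] width 0.0439 q1,q6 [ 0.4  -1.02]
shift share [ 0.0122 -0.003   0.1971] turn share [ 0.0006 -0.0011  0.0028] dist 0.0593
```

```bash
python3 -m inch '0.5 0.012 -0.003 0.06 0 0 0; 0.5 0.012 -0.003 0.11 0 0 0; 0.5 0.012 -0.003 0.14 0 0 0; 0.5 0.012 -0.003 0.14 0 0 0'; python3 plan.py .502 .001 .1225 -2.19; python3 - <<'E'
from h import *
from station import arm
for n,(a,b,c,d) in {"side":(120,300,220,440)}.items():
    f=arm.grab_frame(n); cv2.imwrite(f"pics/{n}4.png",cv2.resize(f["img"][a:b,c:d,::-1],None,fx=3.3,fy=3.3,interpolation=cv2.INTER_CUBIC))
E
```

```text
t: 7.0
eef_pos: [0.5018, 0.0001, 0.1394]
ee_rot: [3.141, -0.001, -2.189]
force: [-0.3, -0.1, 0.5]
width: 0.044
t 7.0 pos [5.018e-01 1.000e-04 1.394e-01] rpy [ 3.141e+00 -1.000e-03 -2.189e+00] F [-0.3 -0.1  0.5] width 0.044 q1,q6 [ 0.39 -1.01]
shift share [-0.003   0.0012  0.0564] turn share [ 0.0007 -0.001   0.001 ] dist 0.0169
```

View pics/side4.png

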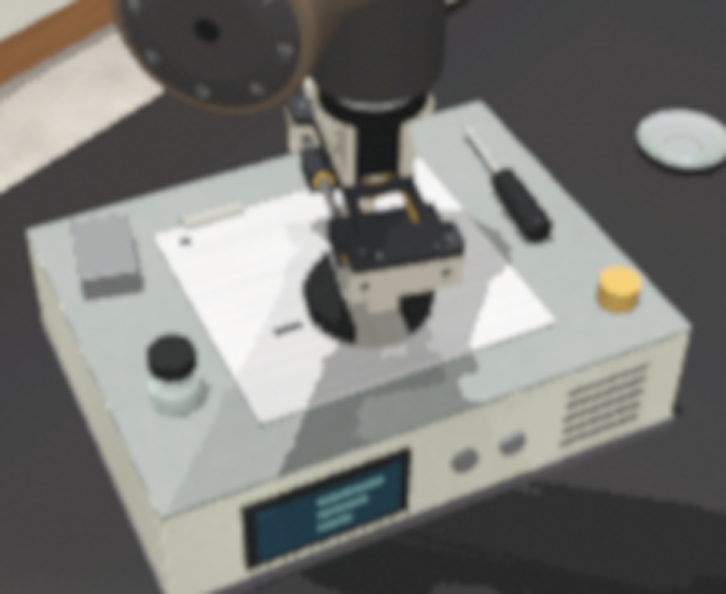

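```bash
python3 -m inch '0.5 -0.002 0.001 0.02 0 0 0; 0.5 -0.002 0.001 0.04 0 0 0; 0.5 -0.002 0.001 0.054 0 0 0; 0.5 -0.002 0.001 0.054 0 0 0;0.5 -0.002 0.001 0.054 0 0 0'; python3 plan.py .502 .001 .1225 -2.76
```

```text
t: 7.55
eef_pos: [0.5025, 0.0012, 0.1236]
ee_rot: [3.142, -0.0, -2.188]
force: [-0.4, 0.1, 0.0]
width: 0.0439
t 7.55 pos [0.5025 0.0012 0.1236] rpy [ 3.142 -0.    -2.188] F [-0.4  0.1  0. ] width 0.0439 q1,q6 [ 0.39 -1.01]
shift share [0.0014 0.0011 0.0037] turn share [-0.000e+00 -3.000e-04  5.459e-01] dist 0.0012
```

```bash
python3 -m inch '0.5 0 0 0.002 0 0 0.1; 0.5 0 0 0.002 0 0 0.2; 0.5 0 0 0.002 0 0 0.3; 0.5 0 0 0.002 0 0 0.4; 0.5 0 0 0.002 0 0 0.5; 0.5 0 0 0.002 0 0 0.6; 0.5 0 0 0.002 0 0 0.7; 0.5 0 0 0.002 0 0 0.8; 0.5 0 0 0.002 0 0 0.8'; python3 plan.py .502 .001 .1225 -3.72; python3 -c "
from station import arm; print(arm.get_state()['moment'])"
```

```text
t: 8.45
eef_pos: [0.5024, 0.0011, 0.1232]
ee_rot: [-3.142, -0.0, -3.028]
force: [-0.4, -1.4, -0.4]
width: 0.0436
t 8.45 pos [0.5024 0.0011 0.1232] rpy [-3.142 -0.    -3.028] F [-0.4 -1.4 -0.4] width 0.0436 q1,q6 [ 0.39 -1.85]
shift share [ 0.0012 -0.0003  0.0023] turn share [-1.000e-04 -2.000e-04  6.613e-01] dist 0.0008
[-0.15641781  0.09962     0.05162038]
```

```bash
python3 -m inch '0.5 0 0 0 0 0 0.1; 0.5 0 0 0 0 0 0.2; 0.5 0 0 0 0 0 0.3; 0.5 0 0 0 0 0 0.4; 0.5 0 0 0 0 0 0.5; 0.5 0 0 0 0 0 0.58; 0.5 0 0 0 0 0 0.62; 0.5 0 0 0 0 0 0.62'; python3 plan.py .502 .001 .1225 -3.8; python3 - <<'E'
from h import *
from station import arm
print(arm.get_state()['moment'])
for n,(a,b,c,d) in {"side":(120,300,220,440)}.items():
    f=arm.grab_frame(n); cv2.imwrite(f"pics/{n}5.png",cv2.resize(f["img"][a:b,c:d,::-1],None,fx=3.3,fy=3.3,interpolation=cv2.INTER_CUBIC))
E
```

```text
t: 9.25
eef_pos: [0.5025, 0.0011, 0.1232]
ee_rot: [-3.142, 0.0, 2.61]
force: [-0.6, -1.7, -0.1]
width: 0.0438
t 9.25 pos [0.5025 0.0011 0.1232] rpy [-3.142  0.     2.61 ] F [-0.6 -1.7 -0.1] width 0.0438 q1,q6 [ 0.39 -2.5 ]
shift share [ 0.0011 -0.0012  0.0023] turn share [-0.      0.      0.1212] dist 0.0008
[-0.19791877  0.23869014  0.03610476]
```

View pics/side5.png

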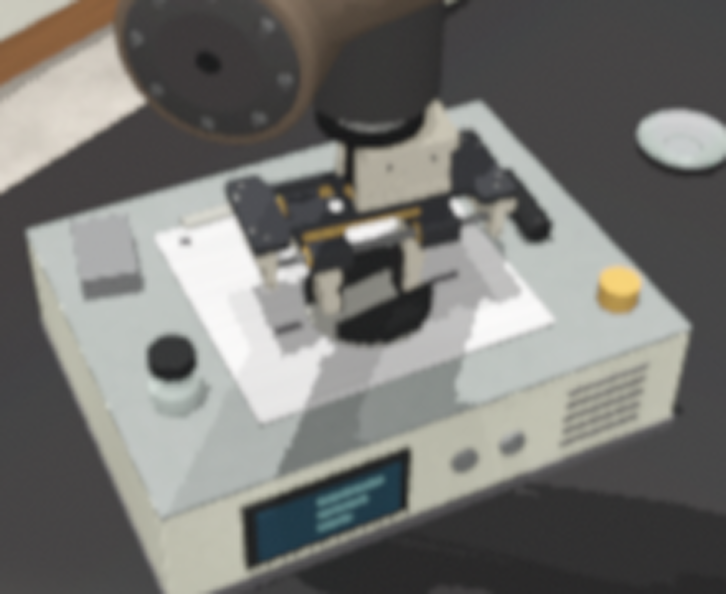

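```bash
python3 -m inch '0.5 0 0 0 0 0 0.04; 0.5 0 0 0 0 0 0.08; 0.5 0 0 0 0 0 0.12; 0.5 0 0 0 0 0 0.12'; python3 plan.py .502 .001 .1225 -3.85; python3 -c "
from station import arm; print(arm.get_state()['moment'])"
```

```text
t: 9.7
eef_pos: [0.5025, 0.0011, 0.1231]
ee_rot: [-3.142, 0.0, 2.484]
force: [-0.6, -0.1, 0.4]
width: 0.0438
t 9.7 pos [0.5025 0.0011 0.1231] rpy [-3.142  0.     2.484] F [-0.6 -0.1  0.4] width 0.0438 q1,q6 [ 0.39 -2.62]
shift share [ 0.0011 -0.0014  0.0021] turn share [-0.      0.0001  0.0487] dist 0.0008
[-0.2070283   0.2862984   0.03712565]
```

```bash
python3 -m inch '0.5 0 0 0 0 0 0.02; 0.5 0 0 0 0 0 0.05; 0.5 0 0 0 0 0 0.05'; python3 plan.py .502 .001 .1225 -3.9; python3 -c "
from station import arm; s=arm.get_state();print(s['moment'],s['joint_efforts'])"
```

```text
t: 10.0
eef_pos: [0.5025, 0.0011, 0.1232]
ee_rot: [-3.141, 0.0, 2.432]
force: [-1.7, 0.4, 2.0]
width: 0.0438
t 10.0 pos [0.5025 0.0011 0.1232] rpy [-3.141  0.     2.432] F [-1.7  0.4  2. ] width 0.0438 q1,q6 [ 0.39 -2.67]
shift share [ 0.001  -0.0014  0.0023] turn share [-0.0004  0.0003  0.0469] dist 0.0009
[-0.25627111  0.51018635  1.20150926] [ -1.08994938 -37.73836255  24.7887826    4.96165931   0.51708212
  -1.70607716]
```

```bash
python3 -m inch '0.5 0 0 0 0 0 0; 0.5 0 0 0 0 0 -0.1; 0.5 0 0 0 0 0 -0.2; 0.5 0 0 0 0 0 -0.2; 0.5 0 0 -0.03 0 0 -0.2; 0.5 0 0 -0.08 0 0 -0.2; 0.5 0 0 -0.2 0 0 -0.2; 0.5 0 0 -0.3 0 0 -0.2; 0.5 0 0 -0.3 0 0 -0.2'; python3 plan.py .38 -.26 .22 -3.5
```

```text
t: 10.9
eef_pos: [0.5051, 0.0017, 0.2181]
ee_rot: [3.136, 0.006, 2.637]
force: [-0.0, -0.5, -0.6]
width: 0.0437
t 10.9 pos [0.5051 0.0017 0.2181] rpy [3.136 0.006 2.637] F [-0.  -0.5 -0.6] width 0.0437 q1,q6 [ 0.39 -2.47]
shift share [-0.0566 -0.965  -0.0111] turn share [ 0.0048  0.0062 -0.1395] dist 0.29
```

```bash
python3 -m inch '0.5 0 -0.15 0 0 0 0; 0.5 -0.01 -0.3 0 0 0 0; 0.5 -0.02 -0.45 -0.01 0 0 0; 0.5 -0.03 -0.6 -0.01 0 0 0; 0.5 -0.04 -0.75 -0.01 0 0 0; 0.5 -0.05 -0.9 -0.01 0 0 0; 0.5 -0.05 -0.96 -0.01 0 0 0; 0.5 -0.05 -0.96 -0.01 0 0 0; 0.5 -0.05 -0.96 -0.01 0 0 0'; python3 - <<'E'
from h import *
from station import arm
for n,(a,b,c,d) in {"top":(115,280,235,415),"side":(120,300,220,440)}.items():
    f=arm.grab_frame(n); np.savez(f"pics/{n}6.npz",**f); cv2.imwrite(f"pics/{n}6.png",cv2.resize(f["img"][a:b,c:d,::-1],None,fx=3.6,fy=3.6,interpolation=cv2.INTER_CUBIC)); cv2.imwrite(f"pics/{n}6f.png",f["img"][:,:,::-1])
u=np.array([.9096,-.4155,0]);v=np.array([.4155,.9096,0]);C=np.array([.5385,-.0153,0])
P=allpts(f);X=(P-C)@u;Y=(P-C)@v;Z=P[...,2]
pm=(X<.08)&(X>-.1)&(abs(Y)<.11)&(np.hypot(X+.04,Y)>.06)&(Z<.14)
print(np.linalg.lstsq(np.c_[X[pm],Y[pm],np.ones(pm.sum())],Z[pm],rcond=None)[0])
m=(Z>.1305)&(Z<.1385)&(np.hypot(X+.04,Y)<.06)
k,lab=cv2.connectedComponents(m.astype(np.uint8))
for i in range(1,k):
    s=P[lab==i]
    if len(s)>30: print(len(s),s.mean(0),cv2.minAreaRect(s[:,:2].astype(np.float32)))
E
```

```text
t: 11.8
eef_pos: [0.3768, -0.2587, 0.2162]
ee_rot: [3.141, 0.0, 2.636]
force: [0.5, 0.1, -0.4]
width: 0.0435
[-1.69038514e-03 -2.89158181e-05  1.15521385e-01]
220 [ 0.52815904 -0.01047625  0.13414583] ((0.5305373668670654, -0.01128767803311348), (0.08245885372161865, 0.030816445127129555), 65.51605987548828)
242 [0.47215268 0.01625171 0.13433124] ((0.4708265960216522, 0.01636667549610138), (0.08346404880285263, 0.03105461411178112), 64.2592544555664)
```

View pics/side6.png

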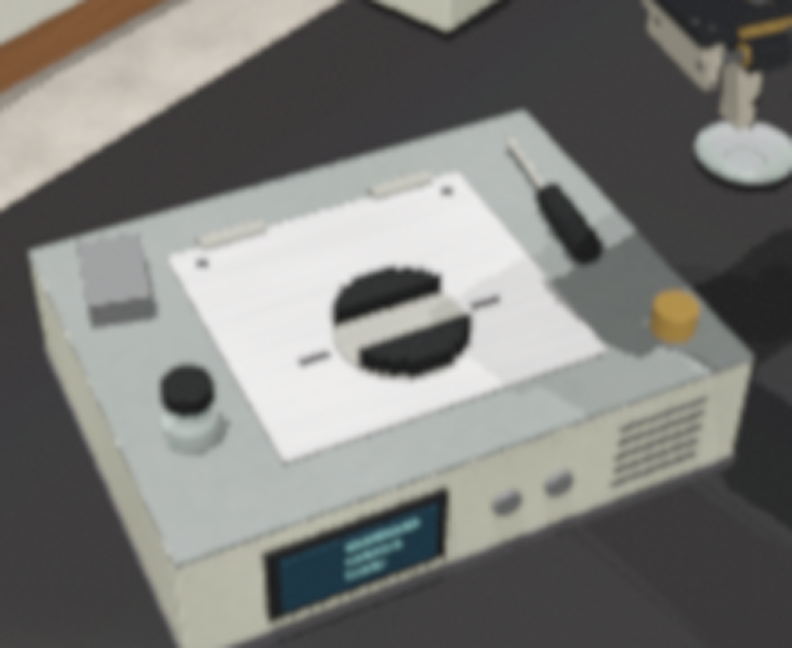

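View pics/top6f.png

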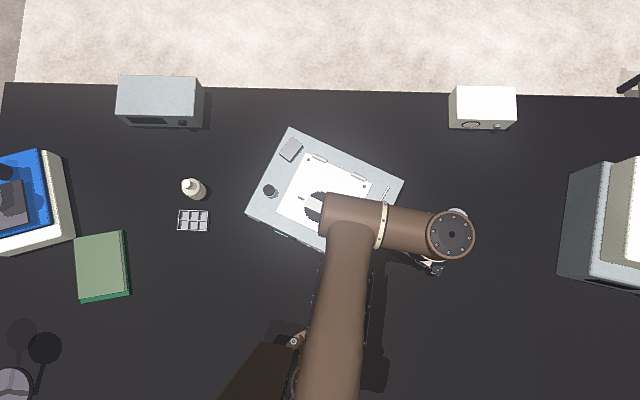

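The slot lies at about 64.9°, in line with the marks at about 65.5°. The panel is flat and the loose things look the same as in the first pictures, so I'm handing the job in.

```bash
python3 -c "
from station import arm
s=arm.get_state();print(s['t'],s['force'],max(map(abs,s['qd'])));print(arm.job_done())"
```

```text
11.9 [-0.46117006  0.80429096  0.62235199] 0.011316525434898441
the job is handed in; nothing more can be done
None
```

The panel is shut and the fastener is turned clockwise to its stop. I handed the job in at t = 11.9 s, and no verdict was reported.

- **Panel:** I pushed it down with closed fingertips near the press spot, from about 0.27 rad. The tips stopped at a height of 116 mm under 32 N. Afterwards the fitted panel slope was about 0.002 rad.
- **Fastener:** I set both fingertips, about 44 mm apart, in the slot over the axis and turned clockwise. The turning moment jumped to 1.2 N m at the stop. I then backed off within the slot's play and lifted out.
- **Last checks:** The cheek edges lie at 64.3° and 65.5°, against about 65.5° for the line of the marks, so the fastener is within about 1° of locked. The arm is off to the side at a height of 216 mm, and the force reading is about 1 N, which is noise level.
- **Loose things:** By eye, the loose things I could see in the last pictures were where they started. I did not measure their positions numerically. The arm hid part of the unit in the top view, but the side view showed everything on the deck.
- **Disagreement:** The two cameras differed by 2 to 3 mm in the unit's x position. I used the dial position measured in the side picture after the panel was shut.

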